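# Set the length stop of a cut-off jig and slide the board up to it

### The job

Set up the cut-off jig using fingertip pushes only, gripping and lifting nothing. First push the blue sliding stop along its rail towards the board until its spring pin drops into the notch of the brass index plate, and do not run it past the notch. Then push the board along the trough at its end away from the stop until its other end rests against the stop's brass face, gently enough that the stop stays in its notch; leave the pin knob, the brass face and the things lying around alone.

Things in the scene. Friction and masses are not known exactly. Their poses are not given: they have to be found in the camera images.
- jig: Fixed cut-off jig: plywood base with a trough along its y axis (to the robot's left at yaw 0), aluminium rail behind it. Origin on the bench top, mid-width of the trough. Trough bed 10 mm up, x -30..+30 mm, y -205..+215 mm. Wooden lip in front of it, top 18 mm up; rail behind it, x 30..56 mm, top 34 mm up. The board lies in the trough on the -y side of the stop.
- pin_tip (a point): Foot of the stop's spring pin (a small roller), over the rail (jig x +43 mm): marks the stop's place along the jig. The stop slides only along jig y, starts 70 to 170 mm to the +y side of the notch, takes about 2 N to slide and 6 N to climb the index plate's ramp. Its saddle spans 15 mm either side of the pin in y, jig x 27..62 mm, top 55 mm above the bench.
- stop_push (a point): Middle of the +y side of the blue stop block that hangs into the trough: the place to push, towards jig -y. 10 mm to +y of the pin, at jig x 0, 34 mm above the bench. The block spans jig x -25..+28 mm, 13 to 54 mm above the bench, and is 20 mm thick along y.
- pin (a joint): Height of the spring pin in m: 0 = fully down (over the plain rail, or dropped into the notch), about 0.005 = on the crest beside the notch.
- index_plate: Brass index plate fixed on the rail's top, 58 mm long: two cross pins 5 mm high with a ramp outside each; the notch is the gap between the pins. Origin at the notch's centre on the rail top, axes as the jig. Along y each ramp begins 27 mm and its crest lies 9 mm from that centre; past the crest the spring snaps the pin into the notch and the resistance drops away. Then about 15 N drive it out, either way.
- stop_face: Brass face on the -y side of the blue stop block, 3 mm thick, 50 mm wide, 36 mm high; the robot must not touch it. Origin at the middle of its back, 10 mm to -y of the pin along the jig; its outer surface lies 3 mm farther to -y. Moves with the stop; axes as the jig.
- board_center (a point): Centre of the loose board, a plain grey-brown wooden offcut 55 mm wide (x), 110 mm long (y), 22 mm high, about 0.12 kg, flat in the trough, its top 32 mm above the bench. Its axes are nearly the jig's. Push at its -y end, above the 18 mm lip.
- board_end (a point): Middle of the board's +y end, 55 mm from its centre: the end that shall meet the brass face.
- tape: Yellow tape measure, 37 x 88 x 64 mm, loose, standing in front of the jig. Origin at its underside. Leave alone.
- sander: Orange-brown sanding block, 63 x 110 x 35 mm, loose, in front of the jig. Origin at its underside. Leave alone.
- plier: Red pliers, 59 x 189 x 13 mm, loose, behind the jig. Origin at their underside. Leave alone.
- knob: Red knob on the spring pin, 19 mm across, 12 mm high, rising and sinking with the pin. Origin at its underside, 61 mm above the bench when the pin is down, straight above the pin's tip. Leave alone.

How it is judged:
By the outcome, as a careful person would: the job done as asked, in the order asked, and still so for the second after the job is handed in, with the robot touching nothing.
It also fails if it takes over 64 s, if anything falls off the work surface, if the arm or the gripper's body presses on something with over 40 N, if the wrist force passes 120 N, or if a joint passes its speed limit or range.

### The arm

A 7-joint arm with a two-finger parallel gripper is mounted at the origin on a cart in front of the work surface, level with it; the furniture and walls round the work are solid. World frame = base frame: x ahead of the robot, y to its left, z up, the work surface at z = 0. Lengths are in m, angles in rad, forces in N, time in s.
With the tool pointing down it reaches from about 0.425 to 0.925 m from the base axis. Payload 6.8 kg.
Tool frame: the origin (TCP) lies between the finger pads; the fingertips stand r.tip_extent ahead of it and the grasp point (between the pads) lies 5 mm behind it (r.tip_extent is the distance from the TCP to the fingertips, in m); y points along the fingers, x is the direction in which the jaws open and shut, and the axes are right-handed (so a half turn about y gives the same grasp; the last joint's range is limited). The gripper opens to 85 mm and grips with 20 to 120 N. Pads are 22 mm wide; open, the fingers measure 114 mm over their backs; the gripper's body (76 mm by 85 mm) begins 54 mm behind the grasp point. The pads swing forward as they close: fully open they stand 13 mm farther back than shut.
Start: joints at [1.134, 0.477, 0.022, 1.555, -0.011, 1.109, -0.083], TCP at [0.218, -0.639, 0.245] pointing down, gripper open.
Joint ranges: [-2.96, 2.96], [-0.34, 2.1], [-1.41, 1.46], [0.24, 2.44], [-1.37, 4.51], [0.17, 1.92], [-2.96, 2.96]. Speed limits (rad/s): [2.39, 2.39, 3.14, 3.14, 3.14, 3.14, 3.14].

### API

Orientations are given as a rotation vector (axis times angle).
In Python, from bench import r gives the robot as it stands.
- The arm moves only by the tool send_rows, never from a script. Its argument "plan" is a list of rows, each a list of 5 numbers: the shift along the tool's x, y, z in cm, then the turn about the tool's y in degrees, then the opening, from 0 (shut) to 1 (fully open). In form: [[dx, dy, dz, spin, grip], ...]. A call has 1 to 12 rows; each row shifts and turns the commanded pose from where the row before left it, along the tool's axes as they then stand; what a row does not reach is not made up. A row lasts 1/8 s, in which the tool goes at most 62.5 mm and 10.7 degrees, less where a joint would pass 70% of its speed; a pose out of reach is approached as far as the arm can. A call is refused whole if a number of a shift passes 6.25 or a number of a turn 10.7, either way. A call with a gripper value outside its range is refused whole. The fingers move at their own pace and stop on an object; "force" is the grip in N (left out, the last holds). Time passes only in rows, so rows that do not move let the fingers close. It gives the time, the measured TCP pose, the force and the opening at its end, in the units of the state.
- r.get_obs(): the state, without advancing time (a new reading comes with each control period).
- r.grab_frame(name): name is "side" or "top"; returns a dict with "image" (420x560x3 uint8, red, green, blue), "camera_matrix" (3x3 intrinsics, pixels), "cam_to_world" (4x4, takes a point from camera to world coordinates). Camera axes: x right, y down, z forward; pixel columns grow to the right and rows downward; lengths in m; the calibration is good to about 2 mm. A picture is of the moment at which its call begins. There is no depth.
- r.hand_in(): hands the job in, once; it reports no verdict.
Trained networks look in the newest picture that a camera, given by its name, has taken for a name from the list of things; names that differ only in an ending like _2 or _b are one class to them, and where a whole thing is asked for, a point or a joint stands for the part that bears it (a point fixed in the world has none). Each returns a list of dicts, best first, with "p" (0 to 1); they miss things now and then, are a little off and sometimes report something else, mostly with a low value. They report only what shows in the picture. A call takes as long as a camera call.
- r.recognise(camera, target): "rect" ([left, top, right, bottom] in pixels, round what is visible of it).
The state is a dict: "clock": time; "joints": joint angles; "qvel": joint speeds; "tau": joint torques, N m; "tcp_pos": TCP position; "orientation": TCP orientation; "contact_force": force on the tool from outside, world axes, zero at the start; "moment": the same for the moment, N m; "grip_width": finger opening in m.
Only numpy, scipy, OpenCV 4.12 (cv2) and the standard library are available. Lean on these libraries where they do the work, as an engineer would, in place of code of your own. Each camera call takes 0.05 s, during which the arm holds its last target.

## Working session

There is one attempt and no reset: what is moved stays moved. The work goes in short steps, Python scripts to look and compute and a tool call to move; the robot and the scene stay as the last step left them, time stands still between calls to the robot, and variables do not carry over. Pictures are saved under pics/ and viewed, and the job is handed in when it is done.

Besides the shell and the picture viewer there is one more tool, called as a command line: name --pt "numbers of a row" for each row, then --argument value for the rest. send_rows: Moves the arm, as the interface text tells. Its arguments: {"type":"object","properties":{"plan":{"type":"array","items":{"type":"array","items":{"type":"number"}}},"force":{"type":"number"}},"required":["plan"]}

```bash
mkdir -p pics; ls
python3 - <<'E'
from bench import r
import cv2,numpy as np
o=r.get_obs(); print({k:np.round(v,3).tolist() for k,v in o.items()}, r.tip_extent)
for c in ("side","top"):
    f=r.grab_frame(c); cv2.imwrite(f"pics/{c}0.png",f["image"][:,:,::-1]); print(c,f["camera_matrix"].round(1).tolist(),f["cam_to_world"].round(4).tolist())
    for t in ["jig","pin_tip","stop_push","index_plate","stop_face","board_center","board_end","knob","tape","sander","plier"]:
        try: print(t,[(np.round(d["rect"],1).tolist(),round(d["p"],2)) for d in r.recognise(c,t)[:2]])
        except Exception as e: print(t,e)
E
```

```text
pics
{'clock': 0.0, 'joints': [1.134, 0.478, 0.022, 1.556, -0.011, 1.109, -0.083], 'qvel': [-0.002, -0.0, -0.0, 0.002, -0.0, 0.002, -0.0], 'tau': [-0.0, -59.645, 1.608, -28.12, 0.012, 0.009, -0.0], 'tcp_pos': [0.218, -0.638, 0.244], 'orientation': [-1.346, 0.965, -0.962], 'contact_force': [-0.773, 0.132, -0.352], 'moment': [-0.001, 0.016, 0.07], 'grip_width': 0.086} 0.014
side [[457.2, 0.0, 283.0], [0.0, 457.2, 212.0], [0.0, 0.0, 1.0]] [[-0.9644, -0.1524, 0.2163, 0.3268], [-0.2644, 0.5815, -0.7693, 0.8408], [-0.0086, -0.7991, -0.6011, 0.566], [0.0, 0.0, 0.0, 1.0]]
jig [([246.5, 152.8, 322.2, 304.2], 0.77)]
pin_tip [([260.8, 233.8, 274.3, 249.2], 0.44)]
stop_push [([253.6, 234.8, 307.1, 271.7], 0.57)]
index_plate [([265.3, 210.4, 279.6, 228.2], 0.61)]
stop_face []
board_center [([288.8, 165.0, 314.7, 199.9], 0.92)]
board_end [([285.5, 165.0, 312.5, 197.6], 0.66)]
knob [([260.8, 237.8, 272.5, 242.7], 0.51)]
tape [([354.4, 216.4, 378.6, 258.2], 0.56)]
sander [([341.3, 183.8, 388.1, 222.0], 0.95)]
plier [([201.2, 198.5, 235.5, 258.6], 0.87)]
top [[465.3, 0.0, 276.1], [0.0, 465.3, 215.6], [0.0, 0.0, 1.0]] [[-0.0297, -0.988, 0.1517, 0.3865], [-0.9995, 0.0312, 0.0073, 0.2023], [-0.0119, -0.1514, -0.9884, 0.9168], [0.0, 0.0, 0.0, 1.0]]
jig [([199.1, 174.9, 423.9, 273.1], 0.91), ([322.9, 260.8, 394.1, 317.9], 0.49)]
pin_tip [([228.8, 208.7, 243.8, 223.5], 0.43)]
stop_push [([225.5, 209.9, 255.1, 250.8], 0.98)]
index_plate [([275.0, 203.8, 305.4, 218.9], 0.71)]
stop_face [([324.4, 260.2, 393.3, 316.3], 0.61)]
board_center [([341.2, 197.9, 407.0, 236.4], 0.56)]
board_end [([339.4, 194.8, 402.7, 236.4], 0.59), ([201.5, 173.5, 423.4, 270.3], 0.54)]
knob []
tape [([275.0, 284.7, 317.5, 313.2], 0.95)]
sander [([322.9, 262.6, 392.0, 316.3], 0.79)]
plier [([235.3, 148.0, 325.8, 186.9], 0.81), ([342.6, 197.2, 409.3, 234.6], 0.68)]
```

View pics/top0.png

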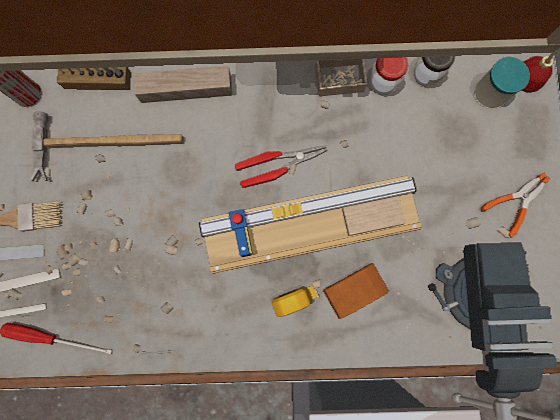

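View pics/side0.png

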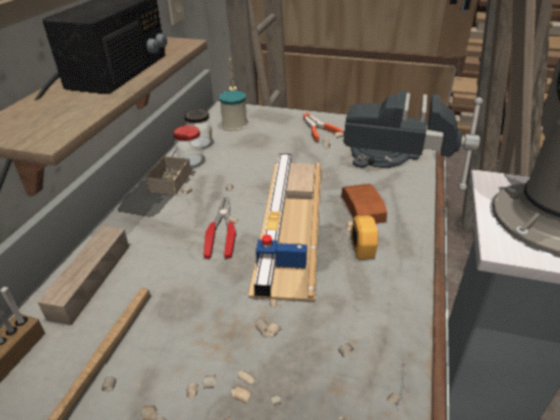

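Run:
```python
import cv2
a=cv2.imread('pics/top0.png')[165:285,190:430]; cv2.imwrite('pics/top0z.png',cv2.resize(a,None,fx=3.3,fy=3.3,interpolation=cv2.INTER_CUBIC))
```

```text
(no output)
```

View pics/top0z.png

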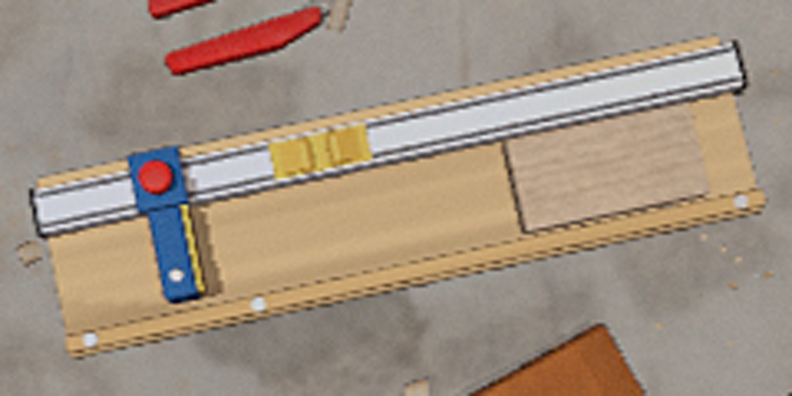

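```bash
cat > h.py <<'E'
import numpy as np,cv2
from scipy.spatial.transform import Rotation as R
def ray(f,uv,z):
    K=f["camera_matrix"];T=f["cam_to_world"]
    d=T[:3,:3]@np.linalg.solve(K,[uv[0],uv[1],1.]);o=T[:3,3]
    return o+d*(z-o[2])/d[2]
def proj(f,P):
    T=np.linalg.inv(f["cam_to_world"]);p=f["camera_matrix"]@(T[:3,:3]@np.asarray(P)+T[:3,3]);return p[:2]/p[2]
E
python3 - <<'E'
from bench import r
from h import *
from scipy.optimize import least_squares
f=r.grab_frame("top"); s=r.grab_frame("side")
z=lambda u,v:(190+(u+.5)/3.3-.5,165+(v+.5)/3.3-.5)
for n,p,h in [("railTL",z(33,190),.034),("railBL",z(41,233),.034),("railTR",z(737,45),.034),("railBR",z(743,86),.034),("knob",z(155,177),.073),("plate TL",z(270,146),.034),("plate BL",z(276,176),.034),("plate TR",z(366,126),.034),("plate BR",z(372,159),.034),
  ("bd TL",z(505,145),.032),("bd BL",z(525,231),.032),("bd TR",z(693,105),.032),("bd BR",z(708,190),.032),("blockBL",z(170,300),.054),("blockBR",z(204,293),.054)]:
    print(n,ray(f,p,h).round(4))
E
python3 - <<'E'
import cv2
a=cv2.imread('pics/side0.png')[145:305,225:345]; cv2.imwrite('pics/side0z.png',cv2.resize(a,None,fx=3.7,fy=3.7,interpolation=cv2.INTER_CUBIC))
E
```

```text
railTL [0.5138 0.3559 0.034 ]
railBL [0.4885 0.3514 0.034 ]
railTR [ 0.5867 -0.0583  0.034 ]
railBR [ 0.5621 -0.0599  0.034 ]
knob [0.5133 0.2811 0.073 ]
plate TL [0.5353 0.2174 0.034 ]
plate BL [0.5176 0.2144 0.034 ]
plate TR [0.5454 0.161  0.034 ]
plate BR [0.5258 0.1583 0.034 ]
bd TL [0.5319 0.0804 0.032 ]
bd BL [0.4812 0.0714 0.032 ]
bd TR [ 0.5521 -0.0306  0.032 ]
bd BR [ 0.5018 -0.0357  0.032 ]
blockBL [0.4461 0.2757 0.054 ]
blockBR [0.4494 0.2565 0.054 ]
```

View pics/side0z.png

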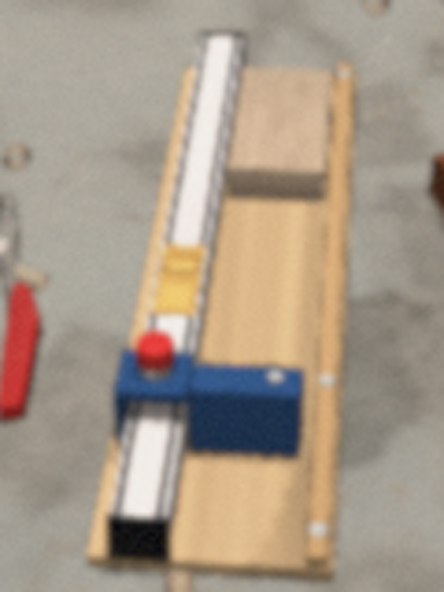

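```bash
cat >> h.py <<'E'
yaw=0.1757;O=np.array([.4963,.1349,0]);J=R.from_euler('z',yaw).as_matrix()
def j2w(p): return O+J@np.asarray(p)
def w2j(p): return J.T@(np.asarray(p)-O)
def st(r):
    o=r.get_obs();T=R.from_rotvec(o["orientation"]).as_matrix()
    print("t",o["clock"],"tcp_w",np.round(o["tcp_pos"],4),"tcp_jig mm",(w2j(o["tcp_pos"])*1000).round(1),"F jig",(J.T@np.array(o["contact_force"])).round(2),"w",round(o["grip_width"],4),"ext",r.tip_extent)
    print("tool axes in jig (cols)\n",(J.T@T).round(3), "q7",o["joints"].round(3) if hasattr(o["joints"],'round') else o["joints"])
    return o,T
def go(r,p,tipz=None):
    o,T=st(r);d=T.T@(j2w(np.array(p)/1000)-np.array(o["tcp_pos"]))*100;print("move tool cm",d.round(2))
E
python3 - <<'E'
from bench import r
from h import *
f=r.grab_frame("top")
go(r,[0,185,200]); print(j2w([0,.185,0]))
# overlay check
a=f["image"][:,:,::-1].copy()
for p in [(0,0,.01),(30,215,34),(56,215,34),(30,-205,34),(56,-205,34),(-30,215,18),(-30,-205,18),(43,46,34),(43,46+27,34),(43,46-27,34),(43,141,73),(-25,151,54),(-25,131,54)]:
    q=proj(f,j2w(np.array(p)/1000)); cv2.circle(a,tuple(int(round(v*16)) for v in q),20,(0,255,0),-1,shift=4)
cv2.imwrite('pics/ov.png',cv2.resize(a[165:285,190:430],None,fx=3.3,fy=3.3,interpolation=cv2.INTER_CUBIC))
E
```

```text
t 1.35 tcp_w [ 0.2179 -0.6389  0.2453] tcp_jig mm [-409.3 -713.2  245.3] F jig [-0.13  0.2  -0.68] w 0.0853 ext 0.014
tool axes in jig (cols)
 [[ 0.152  0.     0.988]
 [-0.988 -0.     0.152]
 [ 0.    -1.     0.   ]] q7 [ 1.134  0.477  0.022  1.555 -0.012  1.109 -0.083]
move tool cm [-82.53   4.53  54.14]
[0.46396248 0.31705182 0.        ]
```

View pics/ov.png

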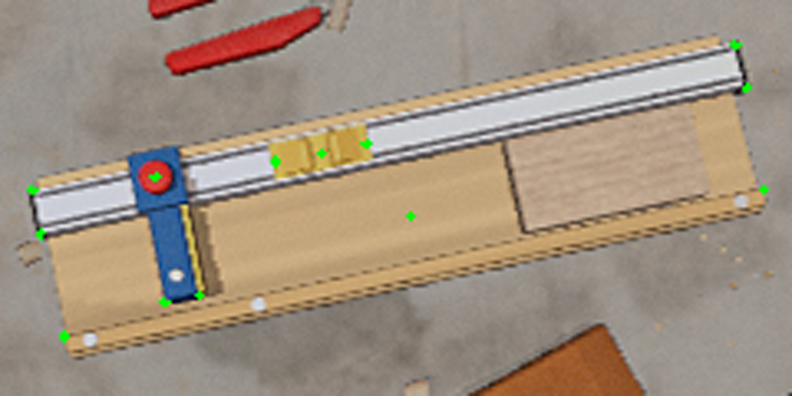

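send_rows --pt "-2.3 -0.2 4.5 0 0" --pt "-2.3 -0.2 4.5 0 0" --pt "-2.3 -0.2 4.5 0 0" --pt "-2.3 -0.2 4.5 0 0" --pt "-2.3 -0.2 4.5 0 0" --pt "-2.3 -0.2 4.5 0 0" --pt "-2.3 -0.2 4.5 0 0" --pt "-2.3 -0.2 4.5 0 0" --force 60

```text
clock: 2.35
tcp_pos: [0.5003, -0.3473, 0.2616]
orientation: [-1.347, 0.963, -0.964]
contact_force: [-0.0, 0.3, -0.3]
grip_width: 0.0001
```

Run:
```python
from bench import r
from h import *
st(r)
_,T=st(r)
print(T.round(3)); o=r.get_obs(); print("to B",T.T@(np.array([.55,0,.26])-o["tcp_pos"])*100)
```

```text
t 2.35 tcp_w [ 0.5003 -0.3473  0.2616] tcp_jig mm [ -80.3 -475.5  261.6] F jig [ 0.05  0.26 -0.27] w 0.0001 ext 0.014
tool axes in jig (cols)
 [[ 0.152  0.     0.988]
 [-0.988 -0.     0.152]
 [ 0.    -1.     0.   ]] q7 [ 0.593  0.358 -0.115  1.696  0.046  1.089 -0.778]
t 2.35 tcp_w [ 0.5003 -0.3473  0.2616] tcp_jig mm [ -80.3 -475.5  261.6] F jig [ 0.05  0.26 -0.27] w 0.0001 ext 0.014
tool axes in jig (cols)
 [[ 0.152  0.     0.988]
 [-0.988 -0.     0.152]
 [ 0.    -1.     0.   ]] q7 [ 0.593  0.358 -0.115  1.696  0.046  1.089 -0.778]
[[ 0.323  0.     0.946]
 [-0.946 -0.     0.323]
 [ 0.    -1.     0.   ]]
to B [-31.26792602   0.14953913  15.91272381]
```

send_rows --pt "-4.5 0 2.3 0 0" --pt "-4.5 0 2.3 0 0" --pt "-4.5 0 2.3 0 0" --pt "-4.5 0 2.3 0 0" --pt "-4.5 0 2.3 0 0" --pt "-4.5 0 2.3 0 0" --pt "-4.3 0 2.3 0 0"

```text
clock: 3.22
tcp_pos: [0.5507, 0.0014, 0.2616]
orientation: [-1.347, 0.963, -0.964]
contact_force: [1.3, -1.3, -0.0]
grip_width: 0.0001
```

send_rows --pt "0 0 0 -10.5 0" --pt "0 0 0 -10.5 0" --pt "0 0 0 -10.5 0" --pt "0 0 0 -10.5 0" --pt "0 0 0 -10.5 0" --pt "0 0 0 -10.5 0" --pt "0 0 0 -10.5 0" --pt "0 0 0 -7.8 0"

```text
clock: 4.22
tcp_pos: [0.5506, -0.0004, 0.2614]
orientation: [-1.566, -0.143, 0.143]
contact_force: [0.3, 0.6, 0.3]
grip_width: -0.0001
```

Run:
```python
from bench import r
from h import *
go(r,[0,190,200])
```

```text
t 4.225 tcp_w [ 5.506e-01 -4.000e-04  2.614e-01] tcp_jig mm [  29.8 -142.7  261.4] F jig [0.4  0.53 0.28] w -0.0001 ext 0.014
tool axes in jig (cols)
 [[ 1.     0.    -0.006]
 [ 0.006 -0.     1.   ]
 [ 0.    -1.    -0.   ]] q7 [ 0.317  0.303 -0.523  1.809  0.17   1.074 -0.086]
move tool cm [-2.78  6.14 33.29]
```

send_rows --pt "-0.4 0.8 5.5 0 0" --pt "-0.5 0.8 5.6 0 0" --pt "-0.5 0.8 5.6 0 0" --pt "-0.5 0.8 5.6 0 0" --pt "-0.5 0.8 5.6 0 0" --pt "-0.4 1.1 5.4 0 0" --pt "0 1 0 0 0" --pt "0 5 0 0 0" --pt "0 5 0 0 0" --pt "0 0 0 0 0"

```text
clock: 5.48
tcp_pos: [0.4628, 0.3197, 0.0971]
orientation: [-1.571, -0.133, 0.143]
contact_force: [0.6, 0.0, 0.9]
grip_width: -0.0001
```

Run:
```python
from bench import r
from h import *
go(r,[0,190,40])
for c in("side","top"):
    f=r.grab_frame(c);u,v=proj(f,j2w([0,.17,.04])).astype(int); a=f["image"][max(0,v-75):v+75,max(0,u-100):u+100,::-1]
    cv2.imwrite(f"pics/{c}1.png",cv2.resize(a,None,fx=3.5,fy=3.5,interpolation=cv2.INTER_CUBIC)); print(u,v)
```

```text
t 5.475 tcp_w [0.4628 0.3197 0.0971] tcp_jig mm [ -0.7 187.8  97.1] F jig [ 0.64 -0.09  0.92] w -0.0001 ext 0.014
tool axes in jig (cols)
 [[ 1.    -0.007 -0.   ]
 [ 0.    -0.004  1.   ]
 [-0.007 -1.    -0.004]] q7 [-0.276  0.548 -0.568  1.913  0.399  0.803 -0.886]
move tool cm [0.11 5.71 0.24]
290 263
227 245
```

View pics/side1.png

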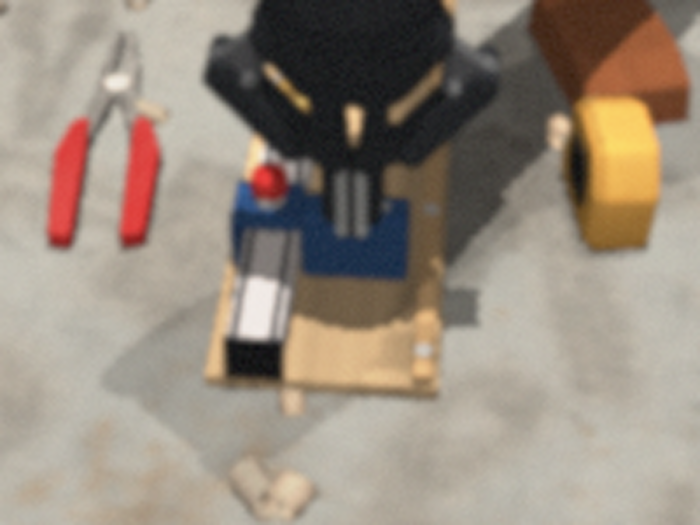

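View pics/top1.png

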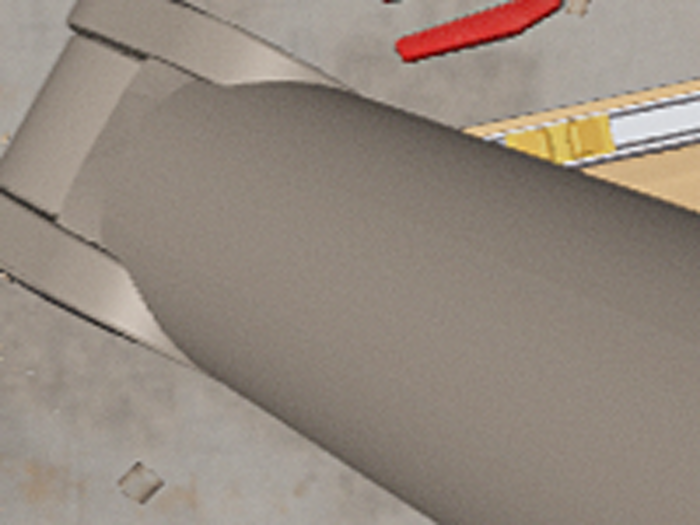

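send_rows --pt "-0.5 1.8 0 0 0" --pt "0 1.8 0 0 0" --pt "0 1.8 0 0 0" --pt "0 0 -0.5 0 0" --pt "0 0 -0.5 0 0" --pt "0 0 0 0 0"

```text
clock: 6.32
tcp_pos: [0.4618, 0.3114, 0.0467]
orientation: [-1.566, -0.139, 0.138]
contact_force: [0.8, 0.5, -0.6]
grip_width: 0.0001
```

Run:
```python
from bench import r
from h import *
go(r,[-6,162,43])
for c in("side",):
    f=r.grab_frame(c);u,v=proj(f,j2w([0,.16,.04])).astype(int); a=f["image"][max(0,v-60):v+60,max(0,u-80):u+80,::-1]
    cv2.imwrite(f"pics/{c}2.png",cv2.resize(a,None,fx=4,fy=4,interpolation=cv2.INTER_CUBIC)); print(u,v)
```

```text
t 6.325 tcp_w [0.4618 0.3114 0.0467] tcp_jig mm [ -3.1 179.8  46.7] F jig [ 0.9   0.36 -0.61] w 0.0001 ext 0.014
tool axes in jig (cols)
 [[ 1.     0.001 -0.   ]
 [ 0.    -0.     1.   ]
 [ 0.001 -1.    -0.   ]] q7 [-0.299  0.61  -0.524  1.955  0.465  0.696 -0.933]
move tool cm [-0.29  0.37 -1.78]
290 259
```

View pics/side2.png

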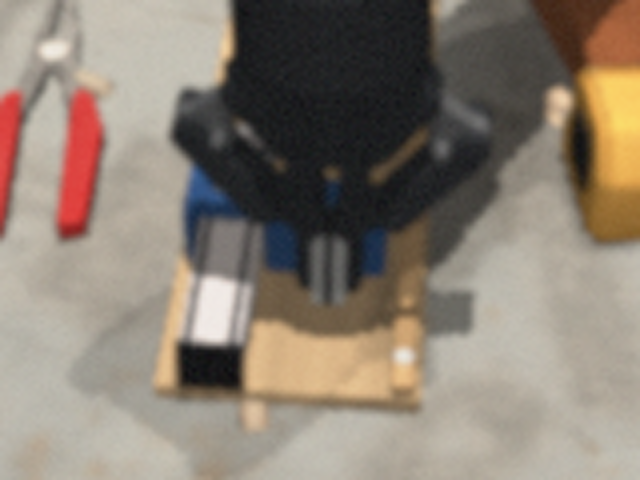

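send_rows --pt "-0.3 0 -0.5 0 0" --pt "0 0 -0.5 0 0" --pt "0 0 -0.4 0 0" --pt "0 0 -0.4 0 0" --pt "0 0 -0.4 0 0" --pt "0 0 -0.4 0 0" --pt "0 0 -0.4 0 0" --pt "0 0 -0.4 0 0" --pt "0 0 -0.4 0 0" --pt "0 0 -0.4 0 0"

```text
clock: 7.62
tcp_pos: [0.4658, 0.2698, 0.0463]
orientation: [-1.566, -0.139, 0.139]
contact_force: [-0.9, 2.6, -0.5]
grip_width: 0.0001
```

```bash
cat > look.py <<'E'
from bench import r
from h import *
import sys
n=sys.argv[1]; st(r)
for c in("side","top"):
    f=r.grab_frame(c)
    print(c,"knob",[(np.round(d["rect"],1).tolist(),round(d["p"],2)) for d in r.recognise(c,"knob")[:2]])
    u,v=proj(f,j2w([.02,float(sys.argv[2])/1000,.04])).astype(int); a=f["image"][max(0,v-60):v+60,max(0,u-80):u+80,::-1]
    cv2.imwrite(f"pics/{c}{n}.png",cv2.resize(a,None,fx=4,fy=4,interpolation=cv2.INTER_CUBIC)); print("crop",max(0,u-80),max(0,v-60))
E
python3 look.py 3 90
```

```text
t 7.625 tcp_w [0.4658 0.2698 0.0463] tcp_jig mm [ -6.4 138.2  46.3] F jig [-0.45  2.68 -0.45] w 0.0001 ext 0.014
tool axes in jig (cols)
 [[ 1.     0.    -0.001]
 [ 0.001  0.     1.   ]
 [ 0.    -1.     0.   ]] q7 [-0.227  0.589 -0.526  1.999  0.464  0.673 -0.873]
side knob [([262.5, 229.0, 273.4, 233.2], 0.38)]
crop 202 172
top knob []
crop 186 166
```

View pics/side3.png

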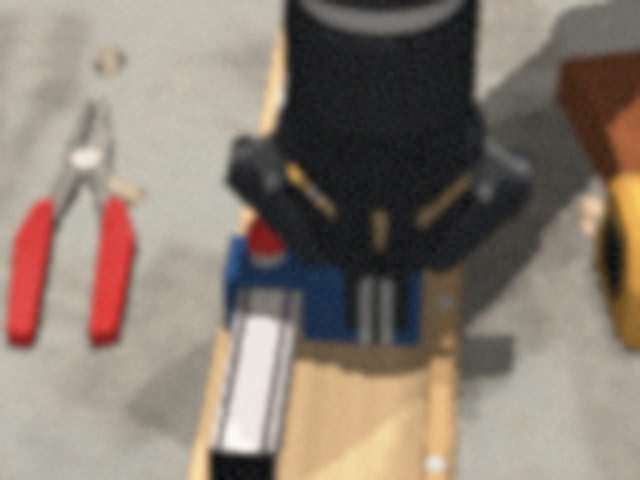

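View pics/top3.png

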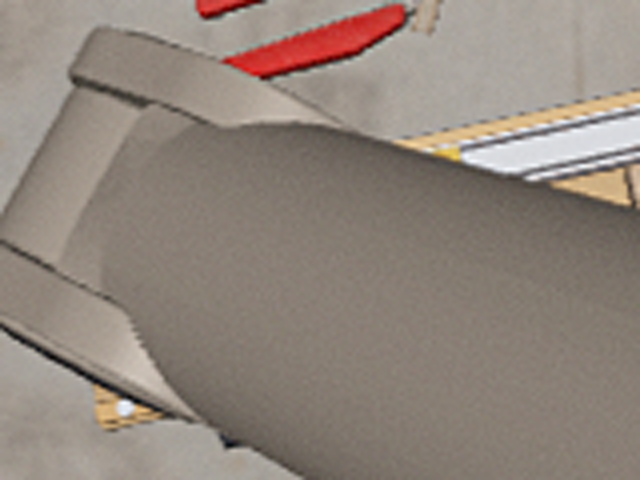

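Run:
```python
from bench import r
from h import *
f=r.grab_frame("side")
for y in (141,120,117,114): print(y,proj(f,j2w([.043,y/1000,.061])).round(1),proj(f,j2w([.043,y/1000+.0095,.061])).round(1),proj(f,j2w([0.0,y/1000+.01,.013])).round(1),proj(f,j2w([0.0,y/1000+.01,.054])).round(1))
```

```text
141 [266.3 241.3] [265.6 245. ] [291.1 267.5] [291.2 249.7]
120 [267.8 233.4] [267.1 237. ] [292.  259.2] [292.1 241.6]
117 [268.  232.3] [267.3 235.8] [292.2 258.1] [292.2 240.5]
114 [268.2 231.2] [267.5 234.7] [292.3 256.9] [292.4 239.3]
```

send_rows --pt "0 0 -0.4 0 0" --pt "0 0 -0.4 0 0" --pt "0 0 -0.4 0 0" --pt "0 0 -0.4 0 0" --pt "0 0 -0.4 0 0" --pt "0 0 -0.4 0 0" --pt "0 0 -0.4 0 0" --pt "0 0 -0.4 0 0"

```text
clock: 8.88
tcp_pos: [0.4712, 0.2382, 0.0463]
orientation: [-1.566, -0.139, 0.139]
contact_force: [-2.4, 2.6, -0.3]
grip_width: 0.0001
```

```bash
python3 look.py 4 80
```

```text
t 8.875 tcp_w [0.4712 0.2382 0.0463] tcp_jig mm [ -6.6 106.1  46.3] F jig [-1.94  3.   -0.27] w 0.0001 ext 0.014
tool axes in jig (cols)
 [[ 1.    -0.    -0.001]
 [ 0.001 -0.     1.   ]
 [-0.    -1.    -0.   ]] q7 [-0.168  0.577 -0.527  2.022  0.464  0.66  -0.821]
side knob []
crop 203 168
top knob []
crop 192 165
```

View pics/side4.png

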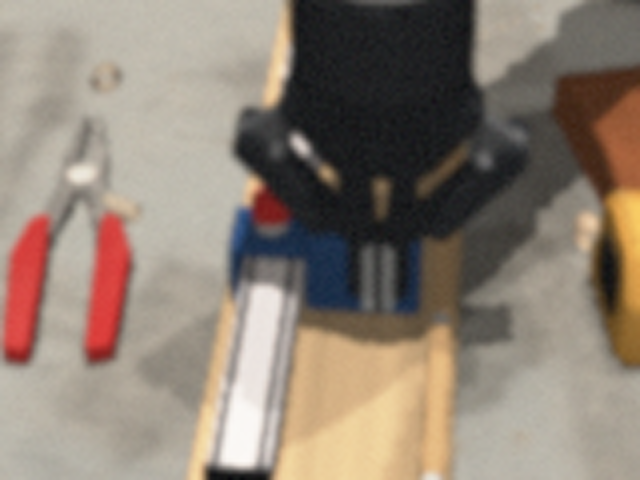

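send_rows --pt "0 0 -0.3 0 0" --pt "0 0 -0.3 0 0" --pt "0 0 -0.3 0 0" --pt "0 0 -0.3 0 0" --pt "0 0 -0.3 0 0"

```text
clock: 9.7
tcp_pos: [0.4742, 0.2246, 0.0465]
orientation: [-1.565, -0.14, 0.138]
contact_force: [-0.0, 7.1, -2.5]
grip_width: 0.0003
```

send_rows --pt "0 0 -0.2 0 0" --pt "0 0 -0.2 0 0"

```text
clock: 9.95
tcp_pos: [0.4747, 0.2219, 0.0465]
orientation: [-1.563, -0.141, 0.139]
contact_force: [0.0, 7.5, -3.4]
grip_width: -0.0002
```

send_rows --pt "0 0 -0.2 0 0" --pt "0 0 -0.2 0 0"

```text
clock: 10.2
tcp_pos: [0.4753, 0.2182, 0.0465]
orientation: [-1.563, -0.141, 0.139]
contact_force: [0.4, 7.6, -3.8]
grip_width: 0.0002
```

```bash
python3 look.py 5 60
```

```text
t 10.2 tcp_w [0.4753 0.2182 0.0465] tcp_jig mm [-6.1 85.7 46.5] F jig [ 1.72  7.37 -3.8 ] w 0.0002 ext 0.014
tool axes in jig (cols)
 [[ 1.     0.001 -0.003]
 [ 0.003  0.004  1.   ]
 [ 0.001 -1.     0.004]] q7 [-0.126  0.57  -0.529  2.036  0.462  0.65  -0.782]
side knob [([267.0, 209.5, 276.4, 215.5], 0.41)]
crop 204 162
top knob []
crop 202 163
```

View pics/side5.png

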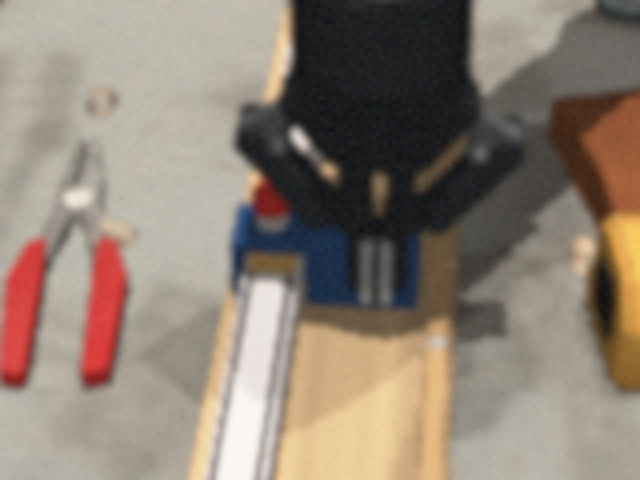

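send_rows --pt "0 0 -0.2 0 0" --pt "0 0 -0.2 0 0"

```text
clock: 10.65
tcp_pos: [0.476, 0.2145, 0.0465]
orientation: [-1.562, -0.141, 0.139]
contact_force: [-0.8, 9.2, -3.2]
grip_width: -0.0001
```

send_rows --pt "0 0 -0.15 0 0" --pt "0 0 0 0 0"

```text
clock: 10.9
tcp_pos: [0.4765, 0.2118, 0.0465]
orientation: [-1.564, -0.14, 0.139]
contact_force: [1.0, 4.8, -1.8]
grip_width: -0.0002
```

```bash
python3 look.py 6 60
```

```text
t 10.9 tcp_w [0.4765 0.2118 0.0465] tcp_jig mm [-6.1 79.2 46.5] F jig [ 1.79  4.61 -1.78] w -0.0002 ext 0.014
tool axes in jig (cols)
 [[ 1.     0.001 -0.002]
 [ 0.002  0.002  1.   ]
 [ 0.001 -1.     0.002]] q7 [-0.116  0.568 -0.528  2.039  0.463  0.65  -0.773]
side knob [([266.7, 205.2, 276.2, 211.8], 0.37)]
crop 204 162
top knob []
crop 202 163
```

send_rows --pt "0 0 -0.15 0 0" --pt "0 0 0 0 0"

```text
clock: 11.35
tcp_pos: [0.4767, 0.2085, 0.0463]
orientation: [-1.567, -0.139, 0.139]
contact_force: [0.4, 0.9, -0.3]
grip_width: -0.0001
```

send_rows --pt "0 0 -0.1 0 0" --pt "0 0 0 0 0"

```text
clock: 11.6
tcp_pos: [0.4764, 0.2068, 0.046]
orientation: [-1.568, -0.137, 0.139]
contact_force: [0.8, -0.6, 0.3]
grip_width: -0.0
```

```bash
python3 look.py 7 60
```

```text
t 11.6 tcp_w [0.4764 0.2068 0.046 ] tcp_jig mm [-7.  74.3 46. ] F jig [ 0.64 -0.76  0.27] w -0.0 ext 0.014
tool axes in jig (cols)
 [[ 1.    -0.001 -0.   ]
 [ 0.    -0.001  1.   ]
 [-0.001 -1.    -0.001]] q7 [-0.11   0.567 -0.526  2.042  0.463  0.651 -0.768]
side knob [([267.4, 203.6, 274.4, 211.6], 0.49)]
crop 204 162
top knob []
crop 202 163
```

View pics/side7.png

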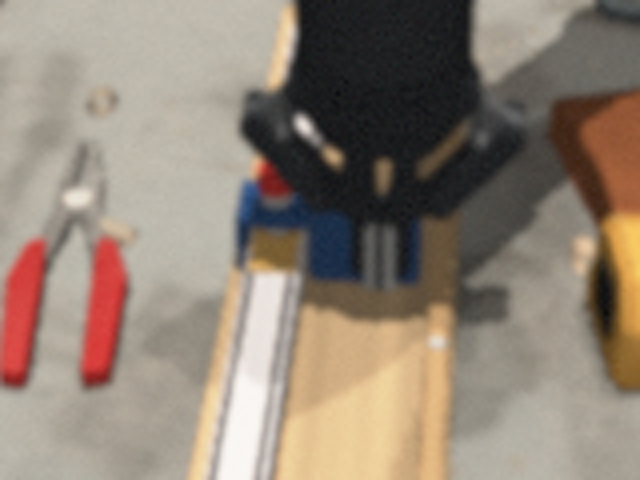

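send_rows --pt "0 0 0.5 0 0" --pt "0 0 1 0 0" --pt "0 0 1 0 0" --pt "0 -3 0 0 0" --pt "0 -4 0 0 0" --pt "0 -4 0 0 0" --pt "0 -4 0 0 0" --pt "0 -1 0 0 0"

```text
clock: 12.8
tcp_pos: [0.4733, 0.2343, 0.209]
orientation: [-1.565, -0.143, 0.136]
contact_force: [0.0, 0.2, -0.2]
grip_width: -0.0002
```

```bash
python3 look.py 8 60; python3 -c "
from bench import r
from h import *
go(r,[0,-207,180])"
```

```text
t 12.8 tcp_w [0.4733 0.2343 0.209 ] tcp_jig mm [ -5.3 101.9 209. ] F jig [ 0.05  0.21 -0.18] w -0.0002 ext 0.014
tool axes in jig (cols)
 [[ 1.     0.005 -0.002]
 [ 0.002  0.001  1.   ]
 [ 0.005 -1.     0.001]] q7 [-0.034  0.347 -0.66   1.912  0.258  0.963 -0.635]
side knob []
crop 204 162
top knob []
crop 202 163
t 13.0 tcp_w [0.4717 0.2324 0.2052] tcp_jig mm [ -7.1 100.3 205.2] F jig [ 0.63 -0.31 -1.09] w -0.0002 ext 0.014
tool axes in jig (cols)
 [[ 1.    -0.002 -0.002]
 [ 0.002 -0.001  1.   ]
 [-0.002 -1.    -0.001]] q7 [-0.035  0.351 -0.658  1.916  0.259  0.961 -0.636]
move tool cm [  0.67   2.54 -30.73]
```

View pics/side8.png

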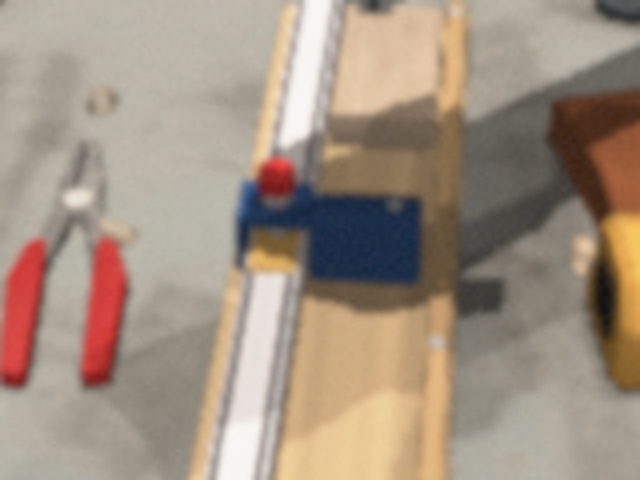

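Looks seated (brass showing ~14 mm ahead of the saddle, knob low). I move to the board's far end and check from the top.

send_rows --pt "0.1 0.2 -5.2 0 0" --pt "0.1 0.2 -5.2 0 0" --pt "0.1 0.2 -5.2 0 0" --pt "0.1 0.2 -5.2 0 0" --pt "0.1 0.2 -5.2 0 0" --pt "0.1 0.2 -5.2 0 0" --pt "0 0 0 0 0"

```text
clock: 13.88
tcp_pos: [0.5323, -0.0786, 0.192]
orientation: [-1.568, -0.13, 0.136]
contact_force: [0.1, 0.0, 0.1]
grip_width: 0.0001
```

```bash
python3 look.py 9 30; python3 -c "
from bench import r
from h import *
go(r,[0,-207,32])
f=r.grab_frame('top')
for y in (49,46,43): print(y,proj(f,j2w([.043,y/1000,.073])).round(1))
a=f['image'][165:285,190:430,::-1]
cv2.imwrite('pics/top9b.png',cv2.resize(a,None,fx=3.3,fy=3.3,interpolation=cv2.INTER_CUBIC))"
```

```text
t 13.875 tcp_w [ 0.5323 -0.0786  0.192 ] tcp_jig mm [  -1.8 -216.6  192. ] F jig [0.07 0.03 0.1 ] w 0.0001 ext 0.014
tool axes in jig (cols)
 [[ 1.    -0.004  0.007]
 [-0.007 -0.001  1.   ]
 [-0.004 -1.    -0.001]] q7 [ 0.461  0.364 -0.528  1.906  0.227  0.933 -0.007]
side knob [([267.9, 199.9, 281.1, 209.4], 0.63)]
crop 205 152
top knob [([282.0, 203.6, 293.5, 217.1], 0.43)]
crop 217 160
t 14.075 tcp_w [ 0.5327 -0.0718  0.1935] tcp_jig mm [  -0.3 -209.9  193.5] F jig [-0.6   0.16  0.24] w -0.0001 ext 0.014
tool axes in jig (cols)
 [[ 1.    -0.001 -0.004]
 [ 0.004  0.001  1.   ]
 [-0.001 -1.     0.001]] q7 [ 0.456  0.362 -0.535  1.907  0.225  0.934 -0.008]
move tool cm [ 0.06 16.15  0.27]
49 [285.6 207.7]
46 [287.2 207.4]
43 [288.8 207.1]
```

View pics/top9b.png

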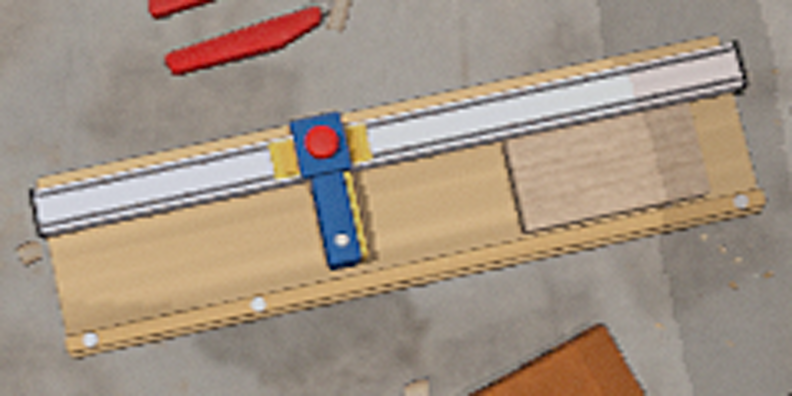

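View pics/side9.png

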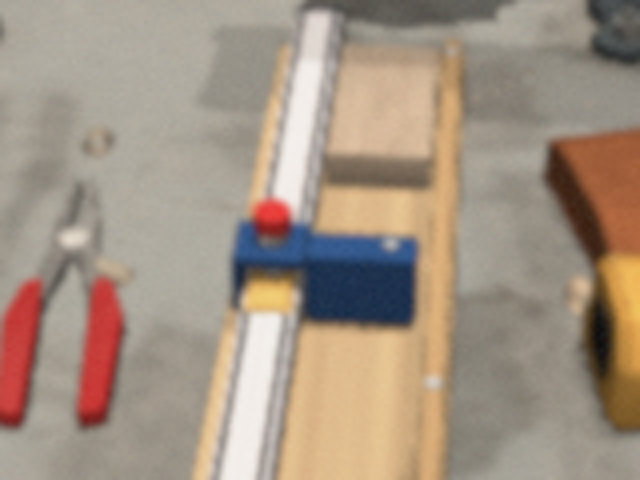

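send_rows --pt "0.1 4 0 0 0" --pt "0 4 0 0 0" --pt "0 4 0 0 0" --pt "0 2 0 0 0" --pt "0 1 0 0 0" --pt "0 0.5 0 0 0" --pt "0 0.5 0 0 0" --pt "0 0 0 0 0"

```text
clock: 15.12
tcp_pos: [0.5344, -0.0733, 0.0346]
orientation: [-1.567, -0.139, 0.138]
contact_force: [0.2, -0.2, -0.1]
grip_width: 0.0002
```

```bash
python3 look.py 10 -150; python3 -c "
from bench import r
from h import *
go(r,[0,-181,33])"
```

```text
t 15.125 tcp_w [ 0.5344 -0.0733  0.0346] tcp_jig mm [   1.1 -211.7   34.6] F jig [ 0.17 -0.19 -0.09] w 0.0002 ext 0.014
tool axes in jig (cols)
 [[ 1.     0.001 -0.001]
 [ 0.001 -0.     1.   ]
 [ 0.001 -1.    -0.   ]] q7 [ 0.358  0.591 -0.428  2.005  0.405  0.628 -0.161]
side knob [([267.7, 202.7, 280.0, 210.5], 0.65)]
crop 212 103
top knob [([283.3, 204.3, 295.0, 217.3], 0.62)]
crop 309 141
t 15.325 tcp_w [ 0.5345 -0.0734  0.0347] tcp_jig mm [   1.2 -211.7   34.7] F jig [-0.32 -0.3  -0.2 ] w -0.0002 ext 0.014
tool axes in jig (cols)
 [[ 1.     0.001 -0.001]
 [ 0.001 -0.     1.   ]
 [ 0.001 -1.    -0.   ]] q7 [ 0.358  0.59  -0.428  2.005  0.405  0.628 -0.161]
move tool cm [-0.12  0.17  3.07]
```

View pics/side10.png

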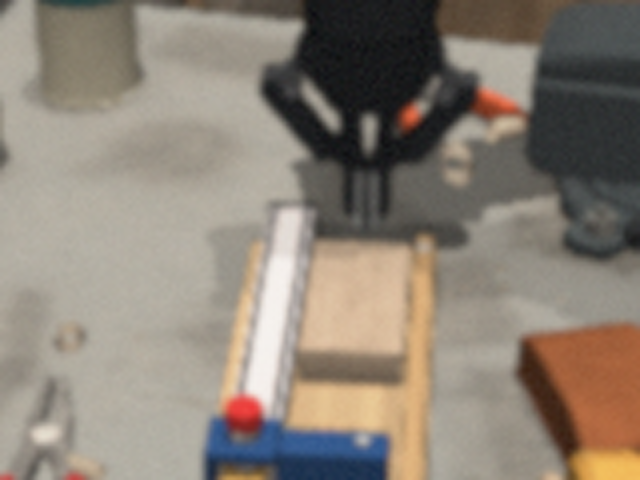

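send_rows --pt "-0.1 0.1 0.8 0 0" --pt "0 0 0.8 0 0" --pt "0 0 0.6 0 0" --pt "0 0 0.4 0 0" --pt "0 0 0.4 0 0" --pt "0 0 0.4 0 0" --pt "0 0 0.4 0 0" --pt "0 0 0.4 0 0" --pt "0 0 0.4 0 0" --pt "0 0 0.4 0 0" --pt "0 0 0.4 0 0" --pt "0 0 0.4 0 0"

```text
clock: 16.82
tcp_pos: [0.5229, -0.0161, 0.0333]
orientation: [-1.566, -0.139, 0.139]
contact_force: [1.0, -1.2, -0.3]
grip_width: 0.0001
```

```bash
python3 look.py 11 -60; python3 -c "
from bench import r
from h import *
go(r,[0,-98,33])
f=r.grab_frame('top')
a=f['image'][165:285,190:430,::-1]
cv2.imwrite('pics/top11b.png',cv2.resize(a,None,fx=3.3,fy=3.3,interpolation=cv2.INTER_CUBIC))"
```

```text
t 16.825 tcp_w [ 0.5229 -0.0161  0.0333] tcp_jig mm [  -0.2 -153.3   33.3] F jig [ 0.8  -1.33 -0.29] w 0.0001 ext 0.014
tool axes in jig (cols)
 [[ 1.     0.    -0.001]
 [ 0.001 -0.     1.   ]
 [ 0.    -1.    -0.   ]] q7 [ 0.253  0.575 -0.428  2.043  0.408  0.606 -0.277]
side knob [([268.7, 203.2, 276.5, 209.7], 0.45)]
crop 209 126
top knob [([283.1, 202.9, 294.3, 213.2], 0.51), ([274.4, 199.6, 303.8, 246.5], 0.29)]
crop 263 150
t 17.025 tcp_w [ 0.523  -0.0161  0.0333] tcp_jig mm [-1.000e-01 -1.533e+02  3.330e+01] F jig [-0.53 -0.31 -0.18] w -0.0002 ext 0.014
tool axes in jig (cols)
 [[ 1.     0.    -0.002]
 [ 0.002  0.     1.   ]
 [ 0.    -1.     0.   ]] q7 [ 0.253  0.575 -0.428  2.043  0.407  0.606 -0.276]
move tool cm [0.02 0.03 5.53]
```

View pics/top11b.png

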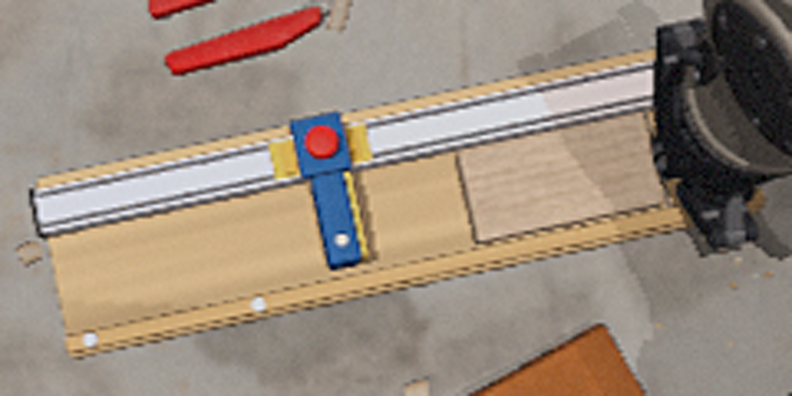

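View pics/side11.png

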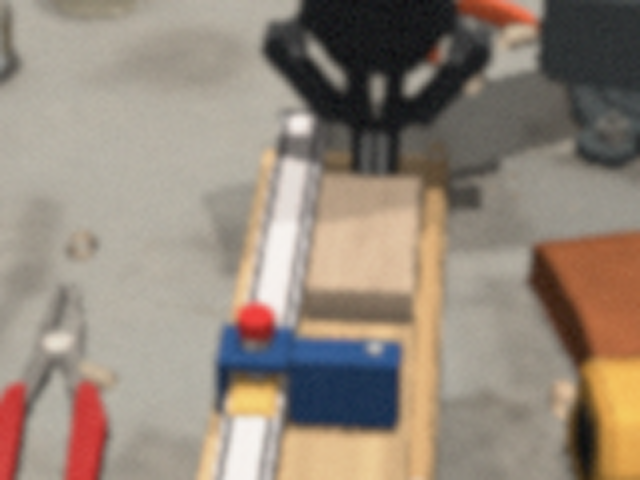

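send_rows --pt "0 0 0.4 0 0" --pt "0 0 0.5 0 0" --pt "0 0 0.5 0 0" --pt "0 0 0.5 0 0" --pt "0 0 0.5 0 0" --pt "0 0 0.5 0 0" --pt "0 0 0.5 0 0" --pt "0 0 0.5 0 0" --pt "0 0 0.5 0 0" --pt "0 0 0.5 0 0" --pt "0 0 0.4 0 0" --pt "0 0 0 0 0"

```text
clock: 18.58
tcp_pos: [0.5136, 0.0363, 0.0333]
orientation: [-1.566, -0.14, 0.139]
contact_force: [0.0, -0.1, 0.2]
grip_width: 0.0002
```

```bash
python3 look.py 12 30; python3 -c "
from bench import r
from h import *
go(r,[0,-88,33])
f=r.grab_frame('top')
z=lambda u,v:(190+(u+.5)/3.3-.5,165+(v+.5)/3.3-.5)
a=f['image'][165:285,190:430,::-1]
cv2.imwrite('pics/top12b.png',cv2.resize(a,None,fx=3.3,fy=3.3,interpolation=cv2.INTER_CUBIC))"
```

```text
t 18.575 tcp_w [0.5136 0.0363 0.0333] tcp_jig mm [  -0.2 -100.1   33.3] F jig [ 0.   -0.07  0.19] w 0.0002 ext 0.014
tool axes in jig (cols)
 [[ 1.     0.    -0.002]
 [ 0.002  0.     1.   ]
 [ 0.    -1.     0.   ]] q7 [ 0.153  0.566 -0.429  2.062  0.408  0.595 -0.382]
side knob [([350.5, 217.5, 378.1, 260.8], 0.35)]
crop 205 152
top knob [([282.9, 205.6, 292.0, 212.1], 0.59)]
crop 217 160
t 18.775 tcp_w [0.5137 0.0357 0.0333] tcp_jig mm [  -0.2 -100.7   33.3] F jig [ 0.38 -0.5   0.26] w -0.0 ext 0.014
tool axes in jig (cols)
 [[ 1.     0.    -0.001]
 [ 0.001 -0.     1.   ]
 [ 0.    -1.    -0.   ]] q7 [ 0.154  0.566 -0.429  2.062  0.409  0.595 -0.382]
move tool cm [0.02 0.03 1.27]
```

View pics/top12.png

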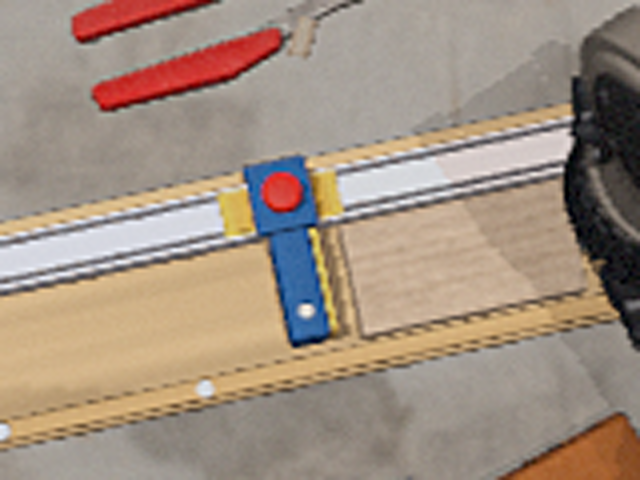

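send_rows --pt "0 0 0.2 0 0" --pt "0 0 0.2 0 0" --pt "0 0 0.2 0 0" --pt "0 0 0.15 0 0" --pt "0 0 0.1 0 0"

```text
clock: 19.45
tcp_pos: [0.5121, 0.0443, 0.0333]
orientation: [-1.566, -0.139, 0.139]
contact_force: [-0.2, -1.2, -0.5]
grip_width: 0.0001
```

send_rows --pt "0 0 0.1 0 0" --pt "0 0 0.1 0 0"

```text
clock: 19.7
tcp_pos: [0.5118, 0.0461, 0.0333]
orientation: [-1.566, -0.139, 0.139]
contact_force: [-0.4, -0.9, -0.5]
grip_width: 0.0
```

```bash
python3 look.py 13 30
```

```text
t 19.7 tcp_w [0.5118 0.0461 0.0333] tcp_jig mm [ -0.3 -90.1  33.3] F jig [-0.55 -0.8  -0.47] w 0.0 ext 0.014
tool axes in jig (cols)
 [[ 1.    -0.    -0.001]
 [ 0.001 -0.     1.   ]
 [-0.    -1.    -0.   ]] q7 [ 0.133  0.564 -0.429  2.064  0.409  0.594 -0.403]
side knob []
crop 205 152
top knob []
crop 217 160
```

View pics/top13.png

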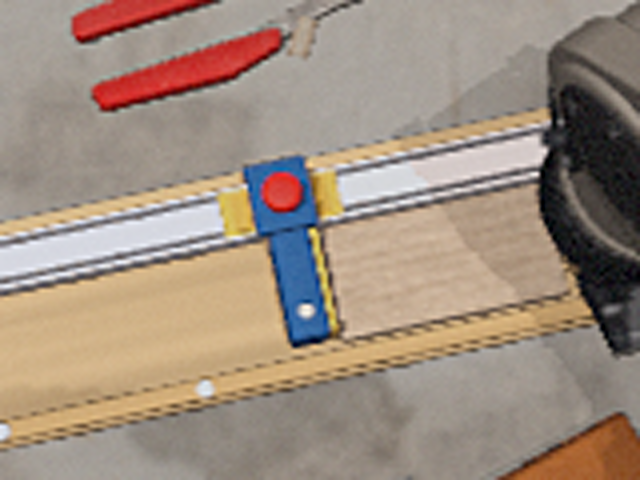

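send_rows --pt "0 0 0.1 0 0" --pt "0 0 0 0 0"

```text
clock: 20.15
tcp_pos: [0.5117, 0.0472, 0.0333]
orientation: [-1.566, -0.139, 0.139]
contact_force: [0.1, 0.3, -0.2]
grip_width: 0.0002
```

send_rows --pt "0 0 0.1 0 0" --pt "0 0 0 0 0"

```text
clock: 20.4
tcp_pos: [0.5115, 0.0482, 0.0333]
orientation: [-1.566, -0.139, 0.139]
contact_force: [-0.1, 0.1, 0.3]
grip_width: 0.0
```

send_rows --pt "0 0 0.08 0 0" --pt "0 0 0 0 0"

```text
clock: 20.65
tcp_pos: [0.5114, 0.0489, 0.0333]
orientation: [-1.566, -0.139, 0.139]
contact_force: [-0.6, -1.3, 0.1]
grip_width: 0.0001
```

send_rows --pt "0 0 0.08 0 0" --pt "0 0 0 0 0"

```text
clock: 20.9
tcp_pos: [0.5113, 0.0493, 0.0333]
orientation: [-1.567, -0.139, 0.139]
contact_force: [1.4, -3.3, 0.5]
grip_width: -0.0001
```

send_rows --pt "0 0 0.08 0 0" --pt "0 0 0 0 0"

```text
clock: 21.15
tcp_pos: [0.5113, 0.0498, 0.0333]
orientation: [-1.567, -0.139, 0.138]
contact_force: [1.8, -4.6, 1.2]
grip_width: -0.0002
```

```bash
python3 look.py 14 30
```

```text
t 21.15 tcp_w [0.5113 0.0498 0.0333] tcp_jig mm [ -0.1 -86.4  33.3] F jig [ 0.94 -4.88  1.16] w -0.0002 ext 0.014
tool axes in jig (cols)
 [[ 1.     0.    -0.001]
 [ 0.001 -0.001  1.   ]
 [ 0.    -1.    -0.001]] q7 [ 0.125  0.564 -0.428  2.065  0.409  0.594 -0.412]
side knob [([268.8, 204.0, 278.9, 208.7], 0.48)]
crop 205 152
top knob [([281.2, 203.6, 294.5, 214.9], 0.57)]
crop 217 160
```

View pics/top14.png

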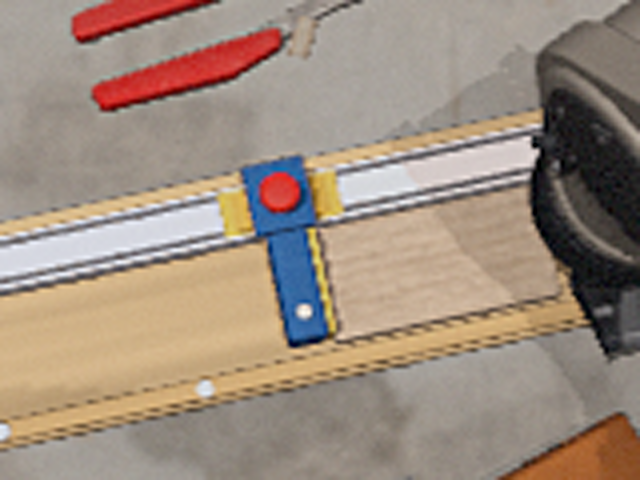

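send_rows --pt "0 0 0 0 0" --pt "0 0 -0.1 0 0" --pt "0 0 -0.1 0 0" --pt "0 0 -0.2 0 0" --pt "0 0 -0.5 0 0" --pt "0 0 -1 0 0" --pt "0 0 -1 0 0" --pt "0 -2 0 0 0" --pt "0 -4 0 0 0" --pt "0 -5 0 0 0" --pt "0 -4 -3 0 0" --pt "0 0 -5 0 0"

```text
clock: 22.85
tcp_pos: [0.5327, -0.0566, 0.1872]
orientation: [-1.567, -0.147, 0.136]
contact_force: [2.2, -0.7, -0.1]
grip_width: 0.0003
```

send_rows --pt "0 0 -5 0 0" --pt "0 0 -5 0 0" --pt "0 0 0 0 0"

```text
clock: 23.22
tcp_pos: [0.5473, -0.1615, 0.1829]
orientation: [-1.569, -0.132, 0.133]
contact_force: [0.0, 1.5, -0.1]
grip_width: 0.0002
```

```bash
python3 look.py 15 0; python3 -c "
from bench import r
from h import *
f=r.grab_frame('top')
a=f['image'][185:245,260:380,::-1]
cv2.imwrite('pics/top15b.png',cv2.resize(a,None,fx=6.6,fy=6.6,interpolation=cv2.INTER_CUBIC))
f=r.grab_frame('side')
a=f['image'][160:250,240:360,::-1]
cv2.imwrite('pics/side15b.png',cv2.resize(a,None,fx=6,fy=6,interpolation=cv2.INTER_CUBIC))
"
```

```text
t 23.225 tcp_w [ 0.5473 -0.1615  0.1829] tcp_jig mm [  -1.6 -300.7  182.9] F jig [ 0.31  1.44 -0.12] w 0.0002 ext 0.014
tool axes in jig (cols)
 [[ 1.    -0.001  0.007]
 [-0.007 -0.002  1.   ]
 [-0.001 -1.    -0.002]] q7 [ 0.547  0.416 -0.47   1.845  0.232  0.934  0.14 ]
side knob [([268.4, 202.9, 276.6, 208.8], 0.44)]
crop 206 143
top knob []
crop 233 157
```

View pics/top15b.png

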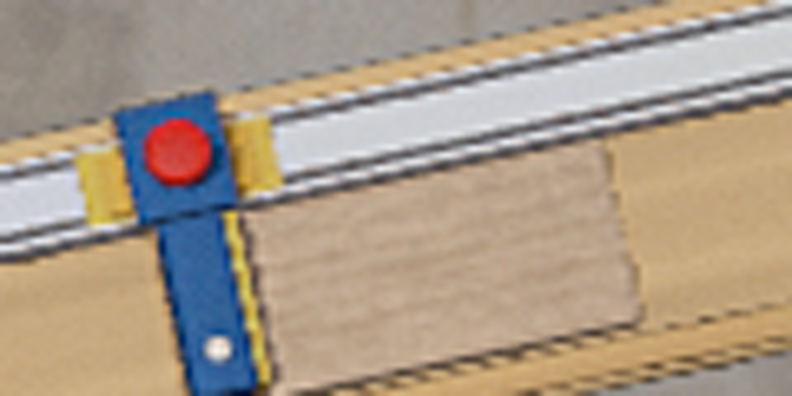

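View pics/side15b.png

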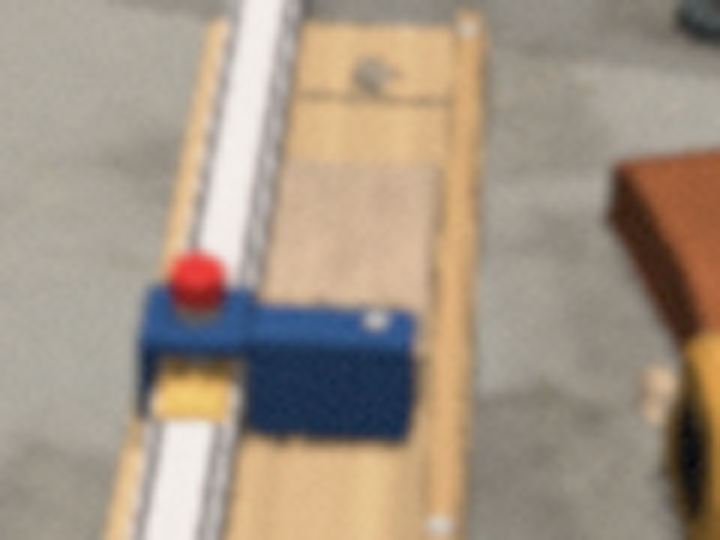

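Run:
```python
from bench import r
from h import *
f=r.grab_frame('top')
z=lambda u,v:(260+(u+.5)/6.6-.5,185+(v+.5)/6.6-.5)
for n,p,h in [("brassR top",z(237,212),.051),("brassR bot",z(270,380),.051),("board+y a",z(250,212),.032),("board+y b",z(276,386),.032),("board-y a",z(605,142),.032),("board-y b",z(640,318),.032),("knob",z(178,152),.073)]:
    print(n,(w2j(ray(f,p,h))*1000).round(1))
img=cv2.cvtColor(f["image"],cv2.COLOR_RGB2GRAY)
# profile along jig y at a few x at z .032
for x in (-20,-10,0,10):
    ys=np.arange(20,48,1.);P=np.array([proj(f,j2w([x/1000,y/1000,.032])) for y in ys]).astype(np.float32)
    s=[cv2.remap(f["image"][:,:,k],P[:,0].reshape(1,-1),P[:,1].reshape(1,-1),cv2.INTER_LINEAR)[0] for k in range(3)]
    print(x,"rgb y20..47",[tuple(int(c[i]) for c in s) for i in range(4,26)])
```

```text
brassR top [26.1 33.4 51. ]
brassR bot [-22.8  34.4  51. ]
board+y a [28.  28.6 32. ]
board+y b [-23.2  31.9  32. ]
board-y a [ 26.9 -77.1  32. ]
board-y b [-25.5 -75.2  32. ]
knob [42.9 47.3 73. ]
-20 rgb y20..47 [(191, 167, 142), (192, 167, 142), (192, 168, 142), (194, 170, 144), (196, 172, 146), (176, 151, 130), (155, 129, 113), (128, 105, 91), (103, 84, 69), (149, 127, 75), (190, 168, 80), (170, 149, 74), (142, 127, 73), (78, 95, 102), (26, 68, 127), (38, 82, 139), (45, 91, 149), (45, 91, 148), (45, 91, 148), (46, 90, 147), (46, 90, 146), (48, 92, 144)]
-10 rgb y20..47 [(181, 156, 131), (183, 157, 132), (185, 157, 133), (187, 158, 135), (189, 159, 137), (192, 164, 142), (183, 159, 137), (149, 126, 109), (131, 109, 85), (168, 147, 82), (194, 174, 82), (177, 156, 76), (144, 131, 81), (74, 89, 106), (27, 66, 127), (34, 80, 140), (41, 88, 146), (45, 87, 141), (80, 109, 148), (165, 171, 179), (213, 207, 200), (225, 221, 212)]
0 rgb y20..47 [(192, 168, 146), (193, 168, 146), (193, 169, 146), (195, 171, 147), (193, 169, 145), (177, 154, 133), (155, 133, 116), (126, 106, 94), (127, 108, 82), (173, 149, 83), (193, 167, 79), (178, 154, 67), (140, 126, 73), (71, 83, 98), (39, 70, 119), (36, 80, 136), (41, 90, 146), (47, 95, 148), (49, 96, 149), (48, 94, 149), (48, 95, 150), (50, 96, 151)]
10 rgb y20..47 [(186, 162, 137), (187, 162, 137), (188, 163, 139), (191, 165, 141), (181, 155, 132), (160, 136, 116), (132, 111, 97), (103, 86, 78), (124, 105, 74), (180, 156, 81), (191, 166, 78), (181, 157, 71), (134, 122, 81), (75, 79, 100), (48, 72, 121), (37, 82, 142), (39, 89, 147), (45, 95, 149), (48, 95, 150), (50, 96, 151), (49, 97, 151), (50, 98, 153)]
```

```bash
python3 -c "
from bench import r
print(r.hand_in(), r.get_obs()['clock'])"
```

```text
the job is handed in; nothing more can be done
the job is handed in; nothing more can be done
```

The jig is set up and the job is handed in, after about 23 s of robot time. The stop's pin is in the notch, and the board rests against the stop's brass face.

- **Stop:** I pushed it along the rail with shut fingertips. The force rose from about 3 N to 9 N on the ramp, then dropped to zero when the pin snapped in. From above, the knob was over the notch centre, at jig y 46 mm.
- **Board:** I pushed it about 93 mm from its far end until the force rose to about 4.9 N, well under the 15 N that would drive the stop out. Then I backed the arm well clear.
- **Last checks:** The knob read y 47 mm, so the stop moved about 1 mm inside the notch when the board met it. The pin still looked down. The board's end worked out at about y 34 mm, against 33 to 34 mm for the brass face.
- **Less certain:** A thin dark line shows between board and brass in the top view, and direct readings of that edge gave y 29 to 32 mm. I took the line to be shadow, because the contact force and the board's other end agreed on contact. I can't rule out a gap of a millimetre or so at one corner.

The final pictures show nothing else moved, and I saw no sign that the robot touched the knob, the brass face or the loose things.

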